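# Hang a rail-mount module on the test rail and hold it on the sprung test contact

## Task

Contact test of the rail-mount module: hang the module with the saddle foot astride the bar of the test rail, still clear of the plunger, with its brass contact end towards the test head. Then slide it along the bar against the sprung plunger until the foot is hard against the two steel stop pads, and finish while holding it pressed there, firmly but without excessive force: do not let go, the spring would push it off the contact. Leave the other things on the bench alone.

Things in the scene. Friction and masses are not known exactly. Their poses are not given: they have to be found in the camera images.
- rail_unit: rail-mount module, 0.4 kg, upright on a 2 mm sheet: a closed module with notched aluminium cover on a black saddle foot (upside-down U, 40 x 96 x 46 mm). Origin: centre of the foot's underside; y along the foot, +y to the end with the brass disc; z up. Its channel runs along y, 24 mm wide, roof at z 28 mm, open below and at both ends; the lowest 10 mm flare to 33 mm inside, 48 mm outside
- unit_grip (a point): middle of the module on top of the foot, 56 mm above the foot's underside: the place to grasp, fingers closing along the unit's x. The module covers unit x -30 to 30, y -44 to 44, z 46 to 64 mm; it is 61 mm wide over its cover
- unit_contact (a point): centre of the brass contact disc (13 mm) in the +y end face of the foot, 48 mm from the unit's origin along y, 37 mm above its underside
- test_rail: test rail, fixed on the bench: base plate 100 x 265 x 12 mm; square steel bar 20 x 20 mm along y (y -115 to 81 mm), its top at z 100 mm, on two slim pillars; grey test head (74 x 52 mm, 130 mm high, front at y 79 mm) at the bar's +y end. Origin: on the bench under the bar, y along the bar to the test head, z up. A hung unit has its origin at x 0, z 72 mm, its y along this y; on the stop at y 24 mm
- bar_top (a point): middle of the top face of the free part of the bar, 100 mm above the bench, at fixture y -30 mm: the place to hang the unit, where its contact end is 42 mm short of the plunger's tip
- stop_pads: the two steel stop pads on the front of the test head, 10 x 26 mm each, left and right of the plunger; their flat faces look along the fixture's -y at y 72 mm. Same origin and axes as the test rail
- stop_center (a point): the point midway between the faces of the two stop pads, 9 mm above the top of the bar, on the axis of the plunger; the unit's contact disc comes here
- plunger (a joint): travel of the sprung brass plunger (12 mm wide, on fixture x 0, z 109 mm) into the test head along the fixture's +y, m: 0 = out, its tip 12 mm in front of the stop pads; 0.012 = its tip level with the stop pads. Spring: 3 N at the start of travel, 9 N at 0.012
- loose_module_a: a bare closed module without foot, 89 x 61 x 18 mm, lying on the brown sheet to the left of the unit; to be left alone. Origin: centre of its underside
- loose_module_b: another bare closed module without foot, 89 x 61 x 18 mm, lying on the bench beyond the test rail; to be left alone. Origin: centre of its underside
- bottle: small brown dropper bottle, 33 mm wide, 102 mm high, to be left alone. Origin: centre of its underside
Things that resemble listed ones, but are neither listed nor needed, are in the scene too. Leave any brown or orange look-alike of the rail_unit alone.

How it is judged:
By the outcome, as a careful person would: the job done as asked, in the order asked, and still so for the second after the job is handed in, while the arm keeps its last pose, push and grip.
It also fails if it takes over 45 s, if anything falls off the work surface, if the arm or the gripper's body presses on something with over 40 N, if the wrist force passes 120 N, or if a joint passes its speed limit or range.

## Robot

A 7-joint arm with a two-finger parallel gripper is mounted at the origin on a cart in front of the work surface, level with it; the furniture and walls round the work are solid. World frame = base frame: x ahead of the robot, y to its left, z up, the work surface at z = 0. Lengths are in m, angles in degrees, forces in N, time in s.
With the tool pointing down it reaches from about 0.425 to 0.875 m from the base axis. Payload 4.7 kg.
Tool frame: the origin (TCP) lies on the centre line of the jaws, within the pads' length; the fingertips stand 8 mm ahead of it and the grasp point (between the pads) lies 11 mm behind it; z points along the fingers, y is the direction in which the jaws open and shut (so a half turn about z gives the same grasp; the last joint's range is limited). The gripper opens to 87 mm and grips with 3 to 60 N. Pads are 19 mm wide; open, the fingers measure 117 mm over their backs; the gripper's body (75 mm by 190 mm) begins 51 mm behind the grasp point.
Start: joints at [-67.89, 18.392, -4.016, 83.108, 1.295, 78.541, -3.26], TCP at [0.236, 0.606, 0.231] pointing down, gripper open.
Joint ranges: [-163.93, 163.93], [-17.29, 119.83], [-79.2, 71.16], [3.27, 140.29], [-89.18, 269.18], [5.43, 117.66], [-154.24, 154.24]. Speed limits (degrees/s): [147.25, 147.25, 180, 180, 180, 180, 180].

## Interface

Orientations are given as [roll, pitch, yaw] about the fixed x, y, z axes, in that order (R = Rz(yaw) Ry(pitch) Rx(roll)).
In Python, from cell import env gives the robot as it stands. The module is installed in compiled form; this text tells all that it offers.
- The arm moves only by the tool move_arm, never from a script. Its argument "steps" is a list of rows, each a list of 2 entries, a list of its own where there are three numbers: the shift along the tool's x, y, z in m, then the turn about the tool's z in rad. A call has 1 to 20 rows; each row is the pose to reach, as a shift and turn from the pose commanded when the call began, along the tool's axes at that moment; what a row does not reach only later rows make up. A row lasts 1/8 s, in which the tool goes at most 62.5 mm and 10.7 degrees, less where a joint would pass 70% of its speed; a pose out of reach is approached as far as the arm can. A call with a gripper value outside its range is refused whole. "hand" is the closure, from -1 (fully open) to 1 (shut), set as the call begins (left out, the last holds). The fingers move at their own pace and stop on an object; "squeeze" is the grip in N (left out, the last holds). Time passes only in rows, so rows that repeat a pose let the fingers close. It gives the time, the measured TCP pose, the force and the opening at its end, in the units of the state.
- env.get_obs(): the state, without advancing time (a new reading comes with each control period).
- env.read_camera(name): name is "side" or "top"; returns (picture, depth): 420x560x3 uint8, red, green, blue; 420x560 float32, m along the optical axis (not along the pixel's ray), 0 where there is no reading.
- env.calibration(name): a dict with "intrinsics" (3x3 intrinsics, pixels), "position" and "orientation" of the camera in the world. Camera axes: x right, y up, looking along -z (the intrinsics and any distortion apply to the point x, -y, -z); pixel columns grow to the right and rows downward; lengths in m; the calibration is good to about 2 mm. A picture is of the moment at which its call begins. calibration takes no time and is no camera call.
- env.sign_off(): hands the job in, once; it reports no verdict.
Trained networks look in the newest picture that a camera, given by its name, has taken for a name from the list of things; names that differ only in an ending like _2 or _b are one class to them, and where a whole thing is asked for, a point or a joint stands for the part that bears it (a point fixed in the world has none). Each returns a list of dicts, best first, with "conf" (0 to 1); they miss things now and then, are a little off and sometimes report something else, mostly with a low value. They report only what shows in the picture. A call takes as long as a camera call. They do not tell look-alikes from the thing itself.
- env.cut_out(camera, query): "region" (420x560 bool, what is visible of it) and "uv" ([column, row] in pixels, amid what is visible of it).
The state is a dict: "time_s": time; "qpos": joint angles; "joint_velocities": joint speeds; "effort": joint torques, N m; "tool_pos": TCP position; "tool_rot": TCP orientation; "force": force on the tool from outside, world axes, zero at the start; "wrist_torque": the same for the moment, N m; "grip_width": finger opening in m.
Only numpy, scipy, OpenCV 4.12 (cv2) and the standard library are available. Lean on these libraries where they do the work, as an engineer would, in place of code of your own. Each camera call takes 0.05 s, during which the arm holds its last target. There are 200 camera calls.

## Working session

There is one attempt and no reset: what is moved stays moved. The work goes in short steps, Python scripts to look and compute and a tool call to move; the robot and the scene stay as the last step left them, time stands still between calls to the robot, and variables do not carry over. Pictures are saved under pics/ and viewed, about 8 in all and at most 12, crops included, and the job is handed in when it is done.

Besides the shell and the picture viewer there is one more tool, called after "Call:" as a command line: name --argument value ..., lists and objects as JSON in quotes. move_arm: Moves the arm, as the interface text tells. Its arguments: {"type":"object","properties":{"steps":{"type":"array"},"hand":{"type":"number"},"squeeze":{"type":"number"}},"required":["steps"]}

```bash
mkdir -p pics; cat > h.py <<'E'
import numpy as np, cv2
from cell import env
from scipy.spatial.transform import Rotation as R
def cam(n):
    c=env.calibration(n); K=np.array(c["intrinsics"]); p=np.array(c["position"]); o=np.array(c["orientation"])
    M=o if o.shape==(3,3) else (R.from_euler('xyz',o,degrees=True).as_matrix() if o.size==3 else R.from_quat(o).as_matrix())
    return K,p,M,c
def cloud(n,d):
    K,p,M,c=cam(n); v,u=np.mgrid[:d.shape[0],:d.shape[1]]
    P=np.stack([(u-K[0,2])/K[0,0]*d,-(v-K[1,2])/K[1,1]*d,-d],-1)@M.T+p
    P[d==0]=np.nan; return P
def save(n,img): cv2.imwrite("pics/"+n,img[...,::-1])
E
python3 - <<'E'
from h import *
np.set_printoptions(precision=4,suppress=True)
print(env.get_obs())
for n in("side","top"):
    print(n,env.calibration(n)); im,d=env.read_camera(n); save(n+"0.png",im); P=cloud(n,d); np.save(n+"P.npy",P)
    for q in("rail_unit","test_rail","loose_module_a","bottle","stop_pads","unit_contact"):
        for r in env.cut_out(n,q)[:3]:
            m=r["region"]; print(n,q,round(r["conf"],2),np.round(r["uv"]),m.sum(),np.nanmedian(P[m],0),np.nanpercentile(P[m][:,2],98))
E
```

```text
{'time_s': 0.0, 'qpos': array([-67.8908,  18.4404,  -4.0174,  83.1735,   1.2952,  78.5417,
        -3.2593]), 'joint_velocities': array([ 0.0656, -0.0406,  0.0204, -0.0014,  0.041 , -0.0432, -0.0007]), 'effort': array([  0.0004, -49.1282,  -0.404 , -31.2522,  -0.0642,   0.0438,
         0.0002]), 'tool_pos': array([0.236 , 0.6051, 0.2295]), 'tool_rot': array([-179.8896,    0.0053,  158.703 ]), 'force': array([-0.3942, -0.4431,  0.2915]), 'wrist_torque': array([-0.0027, -0.0273,  0.0556]), 'grip_width': 0.08741224692271708}
side {'intrinsics': array([[508.6158,   0.    , 281.7769],
       [  0.    , 508.6158, 205.6524],
       [  0.    ,   0.    ,   1.    ]]), 'position': array([ 0.6693, -1.0102,  0.9748]), 'orientation': array([56.2173,  1.1434,  2.9514])}
side rail_unit 0.81 [236. 164.] 504 [0.3966 0.6663 0.0489] 0.07048443410002608
side rail_unit 0.79 [370. 256.] 810 [0.8389 0.1214 0.0609] 0.06844630956441415
side rail_unit 0.65 [234. 203.] 607 [0.4324 0.3687 0.0532] 0.06995560520895526
side test_rail 0.91 [238. 268.] 2051 [ 0.4845 -0.0191  0.0828] 0.13415166009407462
side loose_mo
[... 887 characters left out ...]
94 [164. 286.] 709 [0.3922 0.6774 0.0652] 0.07191570373377495
top rail_unit 0.65 [262. 273.] 627 [0.4267 0.3843 0.0654] 0.0709634419629779
top rail_unit 0.56 [340. 138.] 649 [0.8365 0.1423 0.0628] 0.06946471708554158
top test_rail 0.81 [366. 253.] 2814 [0.4687 0.0738 0.015 ] 0.13374090486621282
top loose_module_a 0.96 [341. 190.] 533 [0.6839 0.1388 0.0176] 0.024330360086336954
top loose_module_a 0.62 [213. 288.] 597 [0.3785 0.5415 0.0201] 0.026024783332072046
top bottle 0.62 [369. 188.] 117 [0.685  0.0527 0.0626] 0.09937567280882238
top unit_contact 0.87 [164. 289.] 724 [0.3922 0.6783 0.0651] 0.07188680251559575
top unit_contact 0.63 [336. 143.] 645 [0.8359 0.1439 0.0629] 0.06946559394965587
```

View pics/side0.png

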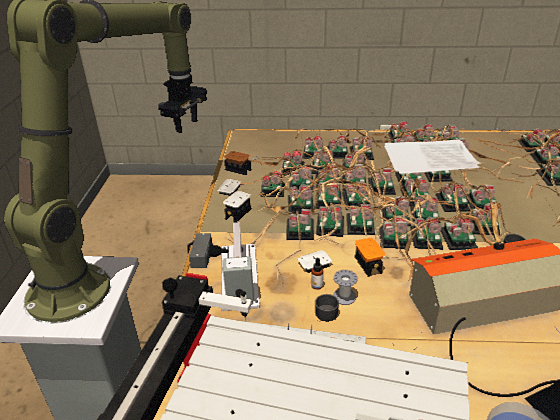

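View pics/top0.png

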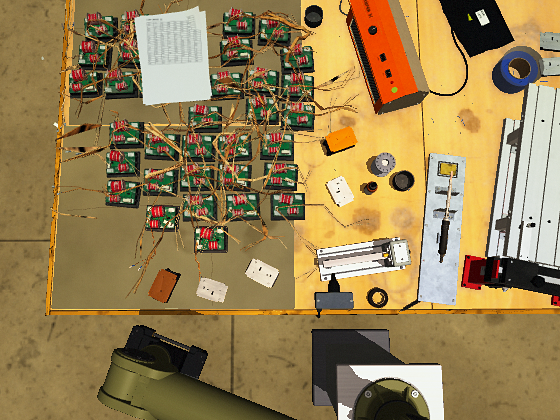

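The aluminium unit is at top (262,273), its brown and orange look-alikes at (164,286) and (340,138), and loose_module_a at (213,288). The rail runs from (318,262) to its head at (400,250). Next I'll crop closer and measure.

```bash
python3 - <<'E'
from h import *
np.set_printoptions(precision=4,suppress=True)
s=cv2.imread("pics/side0.png");t=cv2.imread("pics/top0.png")
a=cv2.resize(s[180:320,190:290],(400,560),interpolation=cv2.INTER_CUBIC)
b=cv2.resize(t[220:320,240:300],(0,0),fx=4,fy=4,interpolation=cv2.INTER_CUBIC)
b2=cv2.resize(t[220:310,310:410],(0,0),fx=4,fy=4,interpolation=cv2.INTER_CUBIC)
c=np.zeros((560,800,3),np.uint8);c[:,:400]=a;c[:300,400:]=cv2.resize(b2,(400,360))[:300];c[300:560,400:400+240]=b[130:390]
cv2.imwrite("pics/c1.png",c)
P=np.load("topP.npy");S=np.load("sideP.npy")
for nm,Q in(("top",P),("side",S)):
    x,y,z=Q[...,0],Q[...,1],Q[...,2]
    for lab,box,zr in(("unit",(.34,.52,.30,.46),(.055,.075)),("bar",(.38,.56,-.02,.2),(.09,.106)),("head",(.38,.56,-.12,.2),(.12,.14)),("base",(.36,.6,-.12,.25),(.006,.02))):
        m=(x>box[0])&(x<box[1])&(y>box[2])&(y<box[3])&(z>zr[0])&(z<zr[1])
        if m.sum()<5: print(nm,lab,m.sum());continue
        r=cv2.minAreaRect((Q[m][:,:2]*1000).astype(np.float32))
        print(nm,lab,m.sum(),np.median(Q[m],0),r)
E
```

```text
top unit 615 [0.4296 0.3871 0.0656] ((460.5581359863281, 386.5447082519531), (114.26132202148438, 135.08084106445312), 75.12346649169922)
top bar 432 [0.4658 0.1089 0.0995] ((461.96466064453125, 104.93284606933594), (68.06710052490234, 192.08399963378906), 10.161925315856934)
top head 478 [ 0.4818 -0.0114  0.1302] ((483.0699157714844, -10.847614288330078), (73.88131713867188, 60.81973648071289), 7.789577007293701)
top base 2184 [0.4567 0.0843 0.0124] ((479.9812316894531, 64.41394805908203), (369.36297607421875, 236.614990234375), 89.79705810546875)
side unit 318 [0.4334 0.3829 0.0663] ((453.49871826171875, 373.7014465332031), (126.47464752197266, 132.45375061035156), 89.89568328857422)
side bar 243 [0.4653 0.1175 0.1006] ((465.1429443359375, 121.78810119628906), (19.57242774963379, 154.6273193359375), 7.593724727630615)
side head 440 [ 0.4862 -0.0238  0.1305] ((486.0577697753906, -17.227184295654297), (71.67853546142578, 56.156410217285156), 8.05184555053711)
side base 753 [0.4955 0.1458 0.0126] ((479.92767333984375, 64.06040954589844), (365.95135498046875, 237.40367126464844), 89.3460464477539)
```

View pics/c1.png

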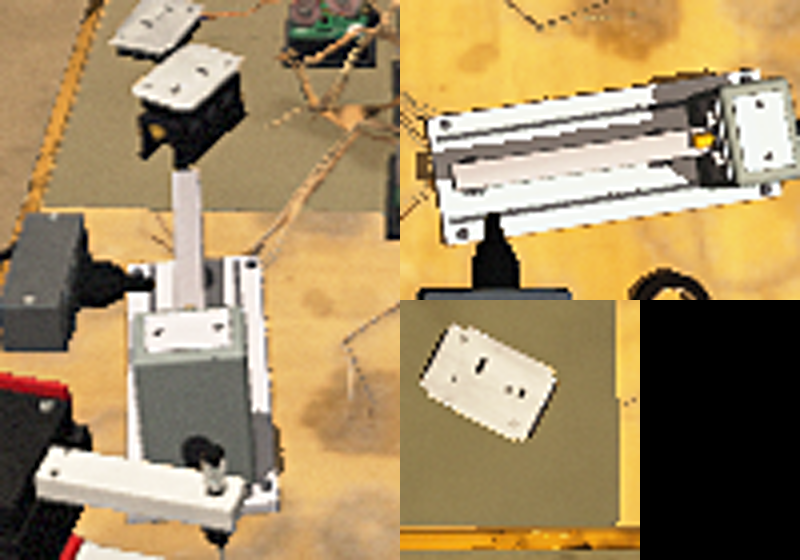

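The brass disc shows on the unit's end facing −y/−x (side crop, 157,132), so unit +y points towards the head side. Now a finer fit with networks' regions.

```bash
python3 - <<'E'
from h import *
np.set_printoptions(precision=4,suppress=True)
def fit(nm,Q,box,zr,L=None):
    x,y,z=Q[...,0],Q[...,1],Q[...,2]
    m=((x>box[0])&(x<box[1])&(y>box[2])&(y<box[3])&(z>zr[0])&(z<zr[1])).astype(np.uint8)
    n,lab,st,_=cv2.connectedComponentsWithStats(m,connectivity=4)
    k=1+np.argmax(st[1:,4]); p=Q[lab==k]
    print(nm,len(p),'zmed',np.median(p[:,2]),cv2.minAreaRect((p[:,:2]*1000).astype(np.float32)))
    c=p[:,:2].mean(0);w,V=np.linalg.eigh(np.cov((p[:,:2]-c).T)); a=V[:,1]
    if a[1]>0:a=-a
    t=(p[:,:2]-c)@a; print('   mean',c,'dir deg',np.degrees(np.arctan2(a[1],a[0])),'ends',c+a*t.min(),c+a*t.max())
for nm in("top","side"):
    Q=np.load(nm+"P.npy")
    fit(nm+" unit",Q,(.36,.50,.32,.45),(.060,.072))
    fit(nm+" bar",Q,(.42,.52,.03,.24),(.095,.105))
    fit(nm+" head",Q,(.42,.56,-.08,.08),(.126,.135))
    fit(nm+" base",Q,(.38,.58,-.10,.25),(.008,.016))
    fit(nm+" padsz",Q,(.42,.54,0.01,.05),(.105,.123))
E
```

```text
top unit 571 zmed 0.06575582963838977 ((428.477783203125, 385.69696044921875), (89.16590881347656, 60.54682922363281), 62.279502868652344)
   mean [0.4284 0.3853] dir deg -116.27087278292433 ends [0.4486 0.4261] [0.4087 0.3453]
top bar 384 zmed 0.09956181748073112 ((464.5164489746094, 117.75505828857422), (19.942262649536133, 177.09359741210938), 8.257853507995605)
   mean [0.4643 0.1196] dir deg -81.62626177736945 ends [0.4516 0.2054] [0.4774 0.0301]
top head 393 zmed 0.13056591561741948 ((483.29034423828125, -13.014936447143555), (72.3825454711914, 52.657020568847656), 8.57097053527832)
   mean [ 0.4826 -0.0129] dir deg -174.40052193365236 ends [ 0.5198 -0.0092] [ 0.4464 -0.0164]
top base 1364 zmed 0.012123693595173402 ((469.9866943359375, 79.929931640625), (99.85932159423828, 264.76031494140625), 8.237285614013672)
   mean [0.4663 0.1008] dir deg -84.05206497257174 ends [0.4546 0.2131] [ 0.4824 -0.0536]
top padsz 91 zmed 0.11468443894786873 ((484.2693176269531, 21.32848358154297), (61.12836456298828, 21.735076904296875), 0.028491707518696785)
   mean [0.4821 0.0178] dir deg -176.3
[... 547 characters left out ...]
486.0671691894531, -16.771934509277344), (71.53240203857422, 55.257545471191406), 8.05184555053711)
   mean [ 0.4855 -0.0191] dir deg -169.9418533380754 ends [ 0.5214 -0.0127] [ 0.4507 -0.0252]
side base 390 zmed 0.01257717057256158 ((500.0941162109375, 82.7957534790039), (42.984291076660156, 270.6118469238281), 7.679955005645752)
   mean [0.5062 0.0989] dir deg -78.61751498749322 ends [0.4825 0.2167] [ 0.5359 -0.0489]
side padsz 1 zmed 0.114070582184017 ((479.1558837890625, 30.978849411010742), (0.0, 0.0), 0.0)
   mean [0.4792 0.031 ] dir deg nan ends [nan nan] [nan nan]<stdin>:9: RuntimeWarning: Degrees of freedom <= 0 for slice
  c *= np.true_divide(1, fact)
  c *= np.true_divide(1, fact)
```

Rail origin is ≈(0.4686, 0.0915) with +y heading −81.7°. The unit is at ≈(0.429, 0.3855), heading −117.5°. All the heights and sizes agree. Next move is above the unit.

Call:
move_arm --steps '[[[-0.02, -0.01, 0], 0.12], [[-0.05, -0.026, 0], 0.3], [[-0.08, -0.042, 0], 0.48], [[-0.11, -0.057, 0], 0.66], [[-0.14, -0.073, 0], 0.84], [[-0.17, -0.088, 0], 1.02], [[-0.2, -0.104, 0.02], 1.2], [[-0.23, -0.12, 0.04], 1.38], [[-0.25, -0.13, 0.07], 1.56], [[-0.26, -0.135, 0.1], 1.68], [[-0.26, -0.135, 0.1], 1.68], [[-0.26, -0.135, 0.1], 1.68]]' --hand -1

```text
time_s: 2.2
tool_pos: [0.4293, 0.3866, 0.1318]
tool_rot: [-180.0, -0.1, 62.6]
force: [0.4, 0.5, 0.7]
grip_width: 0.0869
```

Call:
move_arm --steps '[[[0, 0, 0.02], 0], [[0, 0, 0.04], 0], [[0, 0, 0.06], 0], [[0, 0, 0.075], 0], [[0, 0, 0.084], 0], [[0, 0, 0.084], 0], [[0, 0, 0.084], 0]]'

```text
time_s: 3.08
tool_pos: [0.4298, 0.3858, 0.0474]
tool_rot: [180.0, -0.1, 62.5]
force: [0.8, 0.4, 1.0]
grip_width: 0.0873
```

```bash
python3 - <<'E'
from h import *
im,d=env.read_camera("side"); a=im[150:250,180:290]
jm,d=env.read_camera("top"); b=jm[220:320,210:320]
save("c2.png",np.hstack([cv2.resize(i,(390,354),interpolation=cv2.INTER_CUBIC) for i in(a,b)]))
o=env.get_obs();print(o["force"],o["tool_pos"],o["grip_width"])
E
```

```text
[0.86307062 0.5304145  0.33588127] [0.42978983 0.38581212 0.0473535 ] 0.08693563427229892
```

View pics/c2.png

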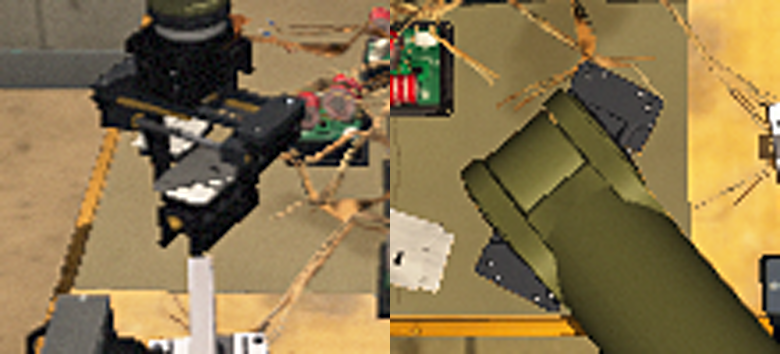

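The open jaws straddle the unit, and the brass disc shows at (175,220) on its near-left end. Closing now.

Call:
move_arm --steps '[[[0, 0, 0], 0], [[0, 0, 0], 0], [[0, 0, 0], 0], [[0, 0, 0], 0], [[0, 0, 0], 0], [[0, 0, 0], 0]]' --hand 1 --squeeze 40

```text
time_s: 3.92
tool_pos: [0.4294, 0.3854, 0.0466]
tool_rot: [180.0, -0.0, 62.4]
force: [-0.2, 0.3, 0.3]
grip_width: 0.0603
```

Call:
move_arm --steps '[[[0, 0, -0.01], 0], [[0, 0, -0.03], 0], [[0, 0, -0.06], 0], [[0, 0, -0.09], 0], [[0, 0, -0.12], 0], [[0, 0, -0.14], 0], [[0, 0, -0.14], 0], [[0, 0, -0.14], 0]]'

```text
time_s: 4.92
tool_pos: [0.4287, 0.3848, 0.1854]
tool_rot: [-180.0, 0.1, 62.4]
force: [0.2, 0.0, -3.5]
grip_width: 0.0605
```

Call:
move_arm --steps '[[[-0.02, 0.014, 0], -0.05], [[-0.05, 0.035, 0], -0.14], [[-0.08, 0.056, 0], -0.23], [[-0.11, 0.077, 0], -0.32], [[-0.14, 0.098, 0], -0.41], [[-0.17, 0.12, 0], -0.5], [[-0.2, 0.141, 0], -0.58], [[-0.217, 0.1535, 0], -0.627], [[-0.217, 0.1535, 0], -0.627], [[-0.217, 0.1535, 0], -0.627], [[-0.217, 0.1535, 0], -0.627]]'

```text
time_s: 6.3
tool_pos: [0.4646, 0.1232, 0.1862]
tool_rot: [-180.0, 0.0, 98.5]
force: [-0.0, 0.9, -3.4]
grip_width: 0.0606
```

```bash
cat > look.py <<'E'
from h import *
import sys
np.set_printoptions(precision=4,suppress=True)
im,d=env.read_camera("side"); P=cloud("side",d)
jm,e=env.read_camera("top"); T=cloud("top",e)
a=im[190:310,170:300]; b=jm[200:320,300:430]
save(sys.argv[1],np.hstack([cv2.resize(i,(400,370),interpolation=cv2.INTER_CUBIC) for i in(a,b)]))
o=env.get_obs();print(o["tool_pos"],o["tool_rot"],o["force"],o["wrist_torque"],o["grip_width"])
np.save("now.npy",P)
E
python3 look.py c3.png
```

```text
[0.4648 0.1229 0.1864] [-179.9811    0.0071   98.4489] [ 0.3876 -0.1845 -3.0172] [-0.081   0.0343  0.0372] 0.06039367136222509
```

View pics/c3.png

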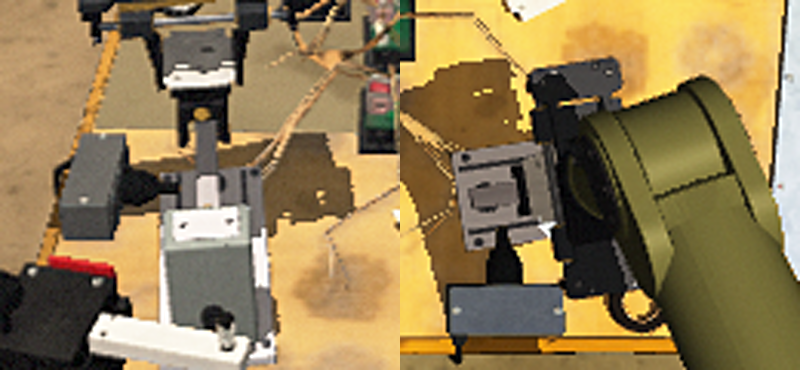

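The unit hangs in the air over the bar, disc at (203,115) facing the head and the bar at (205,140). I'll check the lateral alignment of foot and bar in the same view.

```bash
python3 - <<'E'
from h import *
P=np.load("now.npy"); th=np.radians(-81.7); u=np.array([np.cos(th),np.sin(th)]); n=np.array([-u[1],u[0]]) # n: ~ +x world
D=P[...,:2]-[.4686,.0915]; L=D@n*1000; Y=D@u*1000; Z=P[...,2]*1000
for lab,zr,yr in(("flare",(140,150),(-5,35)),("foot",(152,184),(-5,35)),("module",(188,204),(-5,35)),("bar",(96,104),(-30,60))):
    m=(Z>zr[0])&(Z<zr[1])&(Y>yr[0])&(Y<yr[1])&(abs(L)<45)
    print(lab,m.sum(),"L pct",np.percentile(L[m],[0,3,50,97,100]).round(1),"Y",np.percentile(Y[m],[3,50,97]).round(1),"Z",np.percentile(Z[m],[1,99]).round(1))
    for yy in range(-30,60,15):
        k=m&(Y>=yy)&(Y<yy+15)
        if lab=="bar" and k.sum()>5: print(yy,k.sum(),L[k].min().round(1),L[k].max().round(1),L[k].mean().round(1))
E
```

```text
flare 22 L pct [-22.1 -22.   14.5  24.3  24.4] Y [-2.6 13.5 17.3] Z [144.  149.9]
foot 97 L pct [-18.8 -17.9   1.6  21.4  21.9] Y [12.  16.2 20.7] Z [152.2 183.4]
module 82 L pct [-23.8 -21.1   2.7  27.   27.8] Y [-0.7  3.9 16.8] Z [188.  203.6]
bar 124 L pct [-9.3 -9.   1.4 10.4 10.8] Y [-27.7   7.1  43.9] Z [ 96.6 103.7]
-30 24 -8.8 10.8 1.4
-15 28 -9.1 10.4 0.6
0 23 -9.3 10.3 -0.1
15 23 -6.8 9.9 1.1
30 25 -6.9 9.5 1.8
```

Foot centre is about 0.7 mm off the bar's, well inside the flare. Lowering it slowly.

Call:
move_arm --steps '[[[0, -0.0007, 0.012], 0], [[0, -0.0007, 0.025], 0], [[0, -0.0007, 0.035], 0], [[0, -0.0007, 0.042], 0], [[0, -0.0007, 0.048], 0], [[0, -0.0007, 0.054], 0], [[0, -0.0007, 0.054], 0]]'

```text
time_s: 7.28
tool_pos: [0.4641, 0.1218, 0.1322]
tool_rot: [-180.0, 0.0, 98.4]
force: [0.2, -0.2, -4.4]
grip_width: 0.0606
```

Call:
move_arm --steps '[[[0, 0, 0.004], 0], [[0, 0, 0.008], 0], [[0, 0, 0.011], 0], [[0, 0, 0.013], 0], [[0, 0, 0.0145], 0], [[0, 0, 0.0145], 0]]'

```text
time_s: 8.02
tool_pos: [0.4643, 0.1218, 0.118]
tool_rot: [-180.0, 0.0, 98.4]
force: [0.4, 0.1, -3.1]
grip_width: 0.0605
```

Call:
move_arm --steps '[[[0, 0, 0.0008], 0], [[0, 0, 0.0015], 0], [[0, 0, 0.002], 0], [[0, 0, 0.002], 0]]'

```text
time_s: 8.52
tool_pos: [0.4645, 0.1219, 0.1169]
tool_rot: [180.0, -0.0, 98.4]
force: [-3.7, -0.9, 6.1]
grip_width: 0.061
```

```bash
python3 look.py c4.png
```

```text
[0.4644 0.1219 0.1169] [179.9914  -0.0261  98.3633] [-3.8158 -1.3315  5.7298] [-0.3139  0.7619 -0.0424] 0.06042759695609188
```

View pics/c4.png

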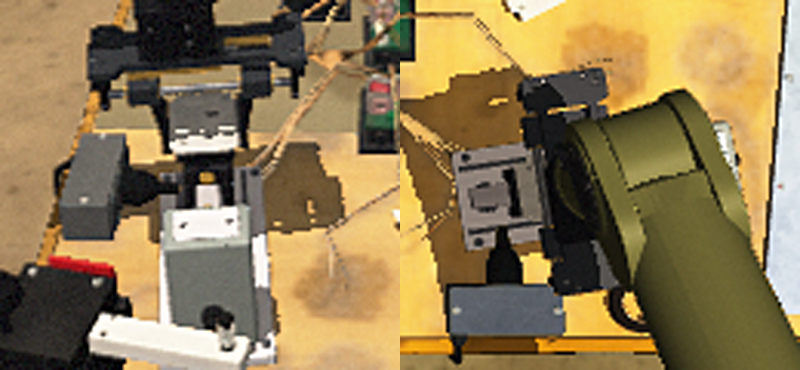

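The unit is seated astride the bar: TCP height 0.117 as predicted, and an upward reaction of about 9 N. The disc at (206,177) faces the head, clear of the plunger. I'll relieve the load a little, then slide.

Call:
move_arm --steps '[[[0, -0.0005, -0.0008], 0], [[-0.004, -0.0005, -0.0008], 0], [[-0.01, -0.0005, -0.0008], 0], [[-0.016, -0.0005, -0.0008], 0], [[-0.022, -0.0005, -0.0008], 0], [[-0.028, -0.0005, -0.0008], 0], [[-0.033, -0.0005, -0.0008], 0], [[-0.036, -0.0005, -0.0008], 0], [[-0.036, -0.0005, -0.0008], 0]]'

```text
time_s: 9.75
tool_pos: [0.4693, 0.0855, 0.117]
tool_rot: [180.0, 0.0, 98.3]
force: [-0.5, -0.6, 0.5]
grip_width: 0.0606
```

Fine. Now slowly into the plunger.

Call:
move_arm --steps '[[[-0.003, 0, 0], 0], [[-0.006, 0, 0], 0], [[-0.008, 0, 0], 0], [[-0.01, 0, 0], 0], [[-0.012, 0, 0], 0], [[-0.013, 0, 0], 0], [[-0.013, 0, 0], 0]]'

```text
time_s: 10.62
tool_pos: [0.4708, 0.0751, 0.1169]
tool_rot: [180.0, -0.1, 98.4]
force: [-0.2, 5.7, 0.3]
grip_width: 0.0604
```

Call:
move_arm --steps '[[[-0.002, 0, 0], 0], [[-0.004, 0, 0], 0], [[-0.0055, 0, 0], 0], [[-0.007, 0, 0], 0], [[-0.008, 0, 0], 0], [[-0.008, 0, 0], 0]]'

```text
time_s: 11.38
tool_pos: [0.4716, 0.0687, 0.117]
tool_rot: [180.0, -0.2, 98.5]
force: [-2.0, 9.0, 1.3]
grip_width: 0.0604
```

Call:
move_arm --steps '[[[-0.001, 0, 0], 0], [[-0.002, 0, 0], 0], [[-0.003, 0, 0], 0], [[-0.003, 0, 0], 0]]'

```text
time_s: 11.88
tool_pos: [0.4718, 0.0676, 0.1172]
tool_rot: [180.0, -0.4, 98.5]
force: [-2.8, 13.3, 1.8]
grip_width: 0.0605
```

Call:
move_arm --steps '[[[-0.001, 0, 0], 0], [[-0.002, 0, 0], 0], [[-0.003, 0, 0], 0], [[-0.003, 0, 0], 0], [[-0.003, 0, 0], 0]]'

```text
time_s: 12.5
tool_pos: [0.4718, 0.0674, 0.1174]
tool_rot: [-180.0, -0.6, 98.6]
force: [-3.7, 19.1, 3.0]
grip_width: 0.0606
```

```bash
python3 look.py c5.png; python3 - <<'E'
from h import *
P=np.load("now.npy"); th=np.radians(-81.7); u=np.array([np.cos(th),np.sin(th)]); n=np.array([-u[1],u[0]])
D=P[...,:2]-[.4686,.0915]; L=D@n*1000; Y=D@u*1000; Z=P[...,2]*1000
m=(abs(L)<28)&(Y>-30)&(Y<76)&(Z>131)&(Z<142)
print(m.sum(),[(y,np.median(Z[m&(Y>=y)&(Y<y+12)]).round(1)) for y in range(0,72,12) if (m&(Y>=y)&(Y<y+12)).sum()>3],"Ymax",np.percentile(Y[m],[97,100]))
E
```

```text
[0.4718 0.0675 0.1174] [179.9972  -0.6016  98.589 ] [-4.5335 18.716   2.6716] [ 3.8971  0.9323 -0.2196] 0.060401157971720604
396 [(0, np.float64(136.8)), (12, np.float64(137.6)), (24, np.float64(137.0)), (36, np.float64(137.4)), (48, np.float64(136.8)), (60, np.float64(136.7))] Ymax [66.47909303 71.50504984]
```

View pics/c5.png

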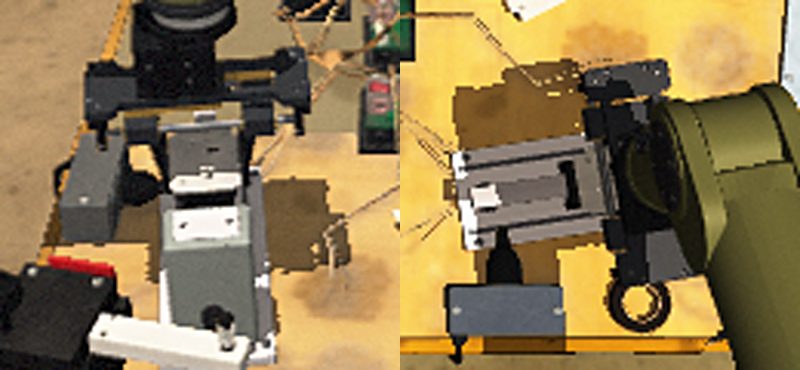

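The unit sits level on the bar: its top is at 137 mm (136 expected), its module front edge at y≈67 mm (68 expected), and the foot meets the head at (205,195). The push is steady at about 19 N. Handing in.

```bash
python3 -c "
from cell import env
print(env.sign_off()); o=env.get_obs(); print(o['time_s'],o['tool_pos'],o['force'],o['grip_width'])"
```

```text
the job is handed in; nothing more can be done
None
the job is handed in; nothing more can be done
```

The module is hung astride the bar with its brass contact end towards the test head. I slid it in against the plunger until the foot was against the stop pads. The job is handed in at about 12.6 s with the arm still gripping (40 N) and pushing.

- **On the stop:** the last 3 mm of commanded push moved the tool only 0.2 mm, and the push rose from 13 to 19 N. That is about 10 N more than the 9 N spring.
- **Position:** the tool is at about fixture y 24 mm, as expected. The module top measured 137 mm against 136 mm expected, and it is level along its length.
- **Small deviations:** the tool tilted 0.6° and rose 0.4 mm under the push. The yaw is 0.3° off my measured rail direction.
- **Not checked:** I could not see the pad contact directly. After sign-off no further reading was possible. I touched nothing else on the bench.

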